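# Hold the hatch shutter key switch on

## Robot

A 6-joint arm with a two-finger parallel gripper is mounted at the origin on the work surface. World frame = base frame: x ahead of the robot, y to its left, z up, the work surface at z = 0. Lengths are in mm, angles in rad, forces in N, time in s.
With the tool pointing down it reaches from about 275 to 750 mm from the base axis. Payload 10.2 kg.
Tool frame: the origin (TCP) lies at the very end of the fingers, on their centre line; the grasp point (between the pads) lies 19 mm behind it; z points along the fingers, y is the line along which they close (so a half turn about z gives the same grasp; the last joint's range is limited). The gripper opens to 85 mm and grips with 20 to 120 N. Pads are 22 mm wide; open, the fingers measure 114 mm over their backs; the gripper's body (76 mm by 85 mm) begins 54 mm behind the grasp point. The pads swing forward as they close: fully open they stand 13 mm farther back than shut.
Start: joints at [0.927, 0.313, 1.498, -0, 1.331, -0.223], TCP at [214.471, 479.201, 231.294] pointing down, gripper open.
Joint ranges: [-2.94, 2.94], [-0.97, 2.17], [0.19, 2.56], [-1.23, 4.37], [0.02, 3.11], [-2.88, 2.88]. Speed limits (rad/s): [2.39, 2.39, 3.01, 3.14, 3.14, 3.14].

## Interface

Orientations are given as a unit quaternion [w, x, y, z].
In Python, from rig import telemetry, optics, ctrl gives the robot as it stands.
- The arm moves only by the tool servo_tool, never from a script. Its argument "deltas" is a list of rows, each a list of 3 entries, a list of its own where there are three numbers: the shift along the tool's x, y, z in units of 20 cm (1.0 is 20 cm), then the turn, a rotation vector about the tool's x, y, z in units of 90 degrees (1.0 is 90 degrees), then the opening, from 0 (shut) to 1 (fully open). A call has 1 to 8 rows; each row shifts and turns the commanded pose from where the row before left it, along the tool's axes as they then stand; what a row does not reach is not made up. A row lasts 1/10 s, in which the tool goes at most 50 mm and 8.59 degrees, less where a joint would pass 70% of its speed; a pose out of reach is approached as far as the arm can. A call with a number of a shift or a turn outside -1 to 1 is refused whole. A call with a gripper value outside its range is refused whole. The fingers move at their own pace and stop on an object; "squeeze" is the grip in N (left out, the last holds). Time passes only in rows, so rows that do not move let the fingers close. It gives the time, the measured TCP pose, the force, the opening and the grip force at its end, in the units of the state.
- telemetry.sense(): the state, without advancing time (a new reading comes with each control period).
- optics.capture(name): name is "scene" or "top" or "wrist"; returns the picture (480x640x3 uint8, blue, green, red); there is no depth.
- optics.camera_model(name): a dict with "vfov" (degrees; the focal length in pixels is half the picture's height over the tangent of half this angle, whatever the lens; pixels are square), "cx", "cy" (the principal point, pixels), "R" (3x3) and "t" (3): a world point X has camera coordinates R X + t; the wrist camera has in their place "mount" (4x4, takes a point from camera to tool coordinates, whose origin is the TCP and whose axes are the flange's). Camera axes: x right, y down, z forward; pixel columns grow to the right and rows downward; lengths in mm; the calibration is good to about 2 mm. A picture is of the moment at which its call begins: read the wrist's pose just before it. camera_model takes no time and is no camera call.
- ctrl.finish_job(): hands the job in; it is judged then, once.
The state is a dict: "time_s": time; "joints": joint angles; "dq": joint speeds; "tau": joint torques, N m; "eef_pos": TCP position; "ee_rot": TCP orientation; "force": force on the tool from outside, world axes, zero at the start; "wrist_torque": the same for the moment, N m; "grip_width": opening from 0.0 (shut) to 1.0 (fully open); "grip_force": force on a finger pad.
Only numpy, scipy, OpenCV 4.12 (cv2) and the standard library are available. Lean on these libraries where they do the work, as an engineer would, in place of code of your own. Each camera call takes 0.05 s, during which the arm holds its last target. There are 200 camera calls.

## Task

On the packing bench's shutter control box, first turn the dial until its pointer lines up with the raised index bar on the ring around it, and let go of it. Then take the key with the rectangular bow from the wooden block, push it fully home into the lock past the sticky pins (wiggle it if it stops short), turn it a quarter turn clockwise against the spring, and finish still gripping the key and holding it turned. Leave the round-headed key, the jar and the tin alone.

Things in the scene. Friction and masses are not known exactly. Their poses are not given: they have to be found in the camera images.
- panel: Grey control box 140 x 300 x 75 mm, fixed, place and yaw vary; origin under its centre, y along its length, z up. Lock in its top at y -80 mm, dial at y +80 mm. Two sticky sprung pins cross the keyway 18 and 26 mm down: passing them takes 5 to 15 N downward, less with a small twisting wiggle. The key goes 34 mm deep, until its collar meets the top; it can turn only from 31 mm.
- lock_mouth (a point): Centre of the keyway's mouth, on the control box's flat top, 75 mm above the bench; axes are the box's, z up. Keyway: a slot 17.5 mm long (along x), 6.5 mm wide (along y), chamfered 2 mm, between two thin brass strips that turn with the lock. It takes the key either way round (half turn).
- lock (a joint): Turn of the lock in rad: 0 at rest (keyway along the box's x), grows clockwise seen from above, stop at 1.62. A spring (0.03 N m at rest, 0.13 N m at a quarter turn) turns it back to 0 when not held. The key has up to 0.15 rad of play in it.
- key_bow (a point): Centre of the bow (grip) of the steel key that fits. Bow: upright rectangular plate 30 mm wide (x), 8 thick (y), 52 tall; z up the key. Collar 18 mm across, underside 30 mm below this point; then a 5 mm round neck 13 mm long and the blade 16 mm wide (x), 5 thick, 21 long, rounded tip 64 mm below this point. About 70 g. Home in the lock, this point is 30 mm above the keyway's mouth.
- key_block: Fixed wooden key block, 60 x 150 x 45 mm, origin under its centre. Keys stand blade down in slots 45 mm either way along its y, blade width along its y, collar on the top: the fitting key's bow centre starts 75 mm above the bench; lift 34 mm to free it.
- round_bow (a point): Centre of the round bow (disc 40 mm across, 8 mm thick) of the other key, in the block's other slot 90 mm away. Leave it alone.
- dial (a joint): Turn of the dial in rad, clockwise seen from above, 0 to 2.4; at 0 its pointer looks along the control box's +x. It stays where it is left (friction 0.04 N m).
- dial_grip (a point): On the dial's axis, 29 mm above the box top, at the height to grip. The dial is a black disc 52 mm across, its face 5 mm above the box top, with an upright bar grip 44 mm long (this x), 12 mm thick (this y), its top 12 mm above this point. The white pointer line lies on the bar's +x half; +x is the pointer's direction.
- index_ring: Flat aluminium ring (radius 32 to 40 mm, 2 mm thick) on the box top around the dial, origin on the dial's axis; one raised dark index bar, 5 mm high, lies along its +x. Fixed, but its angle differs each time (clockwise of the dial's start by 0.5 to 1.45 rad).
- jam_jar: Jar of jam, 68 mm across, 110 mm tall, origin under its centre, standing beyond the box. Leave it alone.
- food_tin: Food tin, 74 mm across, 100 mm tall, origin under its centre, standing beyond the key block. Leave it alone.

How it is judged:
By the outcome, as a careful person would: the job done as asked, in the order asked, and still so for the second after the job is handed in, while the arm keeps its last pose, push and grip.
It also fails if it takes over 58 s, if anything falls off the work surface, if the arm or the gripper's body presses on something with over 40 N, if the wrist force passes 120 N, or if a joint passes its speed limit or range.

## Working session

There is one attempt and no reset: what is moved stays moved. The work goes in short steps, Python scripts to look and compute and a tool call to move; the robot and the scene stay as the last step left them, time stands still between calls to the robot, and variables do not carry over. Pictures are saved under pics/ and viewed, at most 10 in all, crops included, and the job is handed in when it is done.

Besides the shell and the picture viewer there is one more tool, called after "Call:" by a JSON object that holds its "fn" and its "kwargs". servo_tool: Moves the arm, as the interface text tells. Its arguments: {"type":"object","properties":{"deltas":{"type":"array"},"squeeze":{"type":"number"}},"required":["deltas"]}

```bash
mkdir -p pics; cat > h.py <<'E'
import numpy as np, cv2
from scipy.spatial.transform import Rotation as Ro
from rig import telemetry, optics, ctrl
def pose():
    s=telemetry.sense(); q=s["ee_rot"]
    return np.array(s["eef_pos"]), Ro.from_quat([q[1],q[2],q[3],q[0]]).as_matrix(), s
def cam(name):
    m=optics.camera_model(name); f=240/np.tan(np.radians(m["vfov"])/2)
    if name=="wrist":
        p,R,_=pose(); M=np.array(m["mount"]); Rc=R@M[:3,:3]; c=R@M[:3,3]+p
    else:
        Rc=np.array(m["R"]).T; c=-Rc@np.array(m["t"])
    return f,m["cx"],m["cy"],Rc,c
def ray(C,u,v,z):
    f,cx,cy,Rc,c=C; d=Rc@np.array([(u-cx)/f,(v-cy)/f,1]); return c+d*(z-c[2])/d[2]
def proj(C,X):
    f,cx,cy,Rc,c=C; a=Rc.T@(np.array(X,float)-c); return np.array([cx+f*a[0]/a[2],cy+f*a[1]/a[2]])
E
python3 - <<'E'
from h import *
for n in ("scene","top","wrist"):
    C=cam(n); im=optics.capture(n); cv2.imwrite(f"pics/{n}0.png",im); print(n,C[0],C[1],C[2],C[3].round(3).tolist(),C[4].round(1), {k:v for k,v in optics.camera_model(n).items() if k not in("R","t","mount")})
print(pose())
E
```

```text
scene 517.9977322177392 313.2800913613863 231.14382805479403 [[-0.737, 0.521, -0.43], [0.676, 0.573, -0.464], [0.004, -0.633, -0.774]] [976.7 433.  730.5] {'vfov': 49.71870074795206, 'cx': 313.2800913613863, 'cy': 231.14382805479403}
top 474.7270266434502 318.7573502441226 231.5371281784358 [[-0.003, -0.982, 0.187], [-1.0, 0.007, 0.019], [-0.02, -0.187, -0.982]] [456.8  46.3 998.9] {'vfov': 53.63809530921094, 'cx': 318.7573502441226, 'cy': 231.5371281784358}
wrist 398.01196455576803 317.04385008354325 238.88803622614887 [[0.407, 0.87, 0.277], [0.913, -0.388, -0.125], [-0.001, 0.303, -0.953]] [143.6 512.  374.3] {'vfov': 62.179697585602696, 'cx': 317.04385008354325, 'cy': 238.88803622614887}
(array([214.33890848, 479.04978071, 230.9048158 ]), array([[-9.12776959e-01,  4.08457928e-01, -5.87101025e-04],
       [ 4.08458284e-01,  9.12776687e-01, -7.42083143e-04],
       [ 2.32782386e-04, -9.17162671e-04, -9.99999552e-01]]), {'time_s': 0.15, 'joints': array([ 9.26616576e-01,  3.13283889e-01,  1.49821201e+00,  2.44894674e-05,
        1.33104269e+00, -2.23421289e-01]), 'dq': array([-1.11387563e-04,  7.74885495e-06, -2.99790621e-03,  4.06347433e-04,
       -1.01295427e-03, -2.01526124e-04]), 'tau': array([ 2.51720143e-03, -4.12366498e+01, -2.59801340e+01, -1.69142768e-04,
        3.22054548e-03,  9.38186787e-06]), 'eef_pos': array([214.33890848, 479.04978071, 230.9048158 ]), 'ee_rot': array([-2.09592135e-04,  2.08833610e-01,  9.77951072e-01, -4.24163811e-04]), 'force': array([-0.32688344,  0.94910603,  0.24996969]), 'wrist_torque': array([-0.0037575 , -0.00750964,  0.02669611]), 'grip_force': 0.0, 'grip_width': 0.9968048416141589})
```

View pics/top0.png

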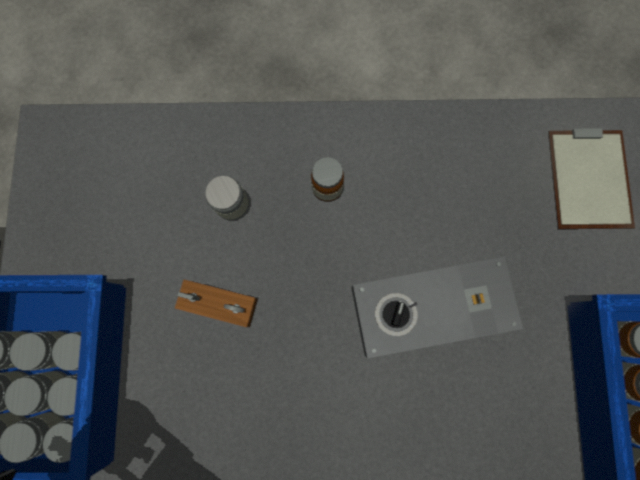

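View pics/scene0.png

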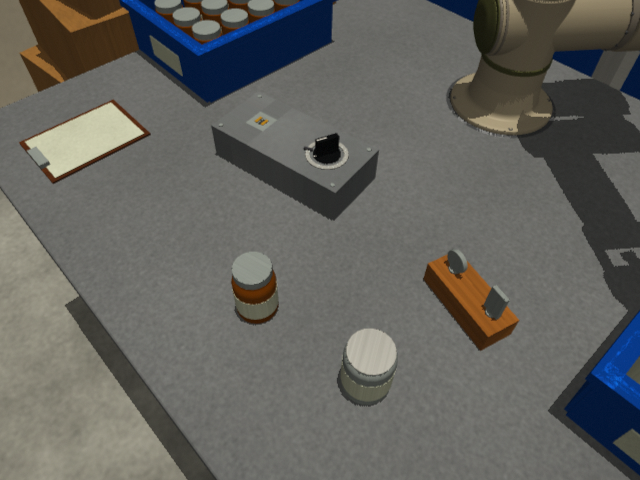

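The top view shows the control box with corners at (354,286), (367,357), (522,328) and (506,260). The dial is at (396,314), its index bar at about (413,304), and the lock at (478,298). The block spans (182,281) to (250,326), and the rectangular key is its left one, near (187,296). The scene view confirms this, with the rectangular bow at (496,302).

```bash
python3 - <<'E'
from h import *
C=cam("top")
for n,u,v,z in [("c1",354,286,75),("c2",367,357,75),("c3",522,328,75),("c4",506,260,75),("dial",396,315,80),("lock",478,298,75),("b1",183,280,45),("b2",257,297,45),("b3",250,326,45),("b4",177,310,45),("key",187,296,75),("round",236,308,75)]:
    print(n,ray(C,u,v,z).round(1))
print("scene key",ray(cam("scene"),496,302,75).round(1))
im=cv2.imread("pics/top0.png"); a=cv2.resize(im[270:350,350:450],(500,400),interpolation=cv2.INTER_CUBIC)
w=cv2.resize(cv2.imread("pics/wrist0.png"),(300,225)); cv2.imwrite("pics/a.png",cv2.hconcat([a,cv2.copyMakeBorder(w,0,175,0,0,0)]))
E
```

```text
c1 [525.   -3.3  75. ]
c2 [391.7 -25.5  75. ]
c3 [ 444.3 -319.3   75. ]
c4 [ 573.9 -299.2   75. ]
dial [469.3 -81.8  80. ]
lock [ 500.9 -240.3   75. ]
b1 [540.9 339.6  45. ]
b2 [506.2 189.1  45. ]
b3 [449.4 201.8  45. ]
b4 [481.2 348.6  45. ]
key [507.2 321.   75. ]
round [483.8 224.8  75. ]
scene key [504.9 320.4  75. ]
```

View pics/a.png

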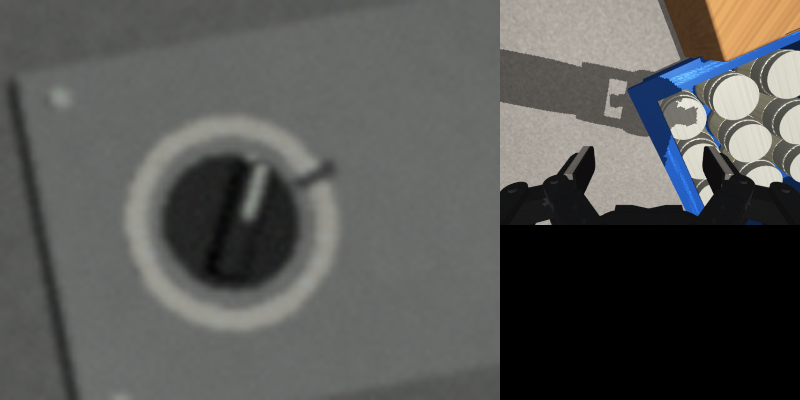

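The zoomed dial crop shows the pointer about 13° right of image-up and the index bar about 59° right. That calls for roughly 45° clockwise. I'm moving over the dial now for a closer look.

Call:
{"fn": "servo_tool", "kwargs": {"deltas": [[[-0.144,-0.1275,0.0125],[0,0,0],0.6],[[-0.144,-0.1275,0.0125],[0,0,0],0.6],[[-0.144,-0.1275,0.0125],[0,0,0],0.6],[[-0.144,-0.1275,0.0125],[0,0,0],0.6],[[-0.144,-0.1275,0.0125],[0,0,0],0.6],[[-0.144,-0.1275,0.0125],[0,0,0],0.6],[[-0.144,-0.1275,0.0125],[0,0,0],0.6],[[-0.144,-0.1275,0.0125],[0,0,0],0.6]], "squeeze": 40}}

```text
time_s: 0.95
eef_pos: [341.7, 197.4, 211.2]
ee_rot: [0.0, 0.209, 0.978, 0.0]
force: [0.8, 0.3, 0.9]
grip_width: 0.604
grip_force: 0.0
```

Call:
{"fn": "servo_tool", "kwargs": {"deltas": [[[-0.144,-0.1275,0.0125],[0,0,0],0.6],[[-0.144,-0.1275,0.0125],[0,0,0],0.6],[[-0.144,-0.1275,0.0125],[0,0,0],0.6],[[-0.144,-0.1275,0.0125],[0,0,0],0.6],[[-0.144,-0.1275,0.0125],[0,0,0],0.6],[[-0.144,-0.1275,0.0125],[0,0,0],0.6],[[-0.144,-0.1275,0.0125],[0,0,-0.06],0.6],[[-0.144,-0.1275,0.0125],[0,0,-0.06],0.6]]}}

```text
time_s: 1.75
eef_pos: [471.9, -81.4, 191.1]
ee_rot: [-0.0, 0.114, 0.993, 0.0]
force: [0.6, 1.2, 0.1]
grip_width: 0.604
grip_force: 0.0
```

```bash
cat >> h.py <<'E'
def yaw(v): return np.degrees(np.arctan2(v[1],v[0]))
def to(target,yawy):
    p,R,s=pose(); d=(np.array(target)-p)
    dy=(yawy-yaw(R[:,1])+180)%360-180
    tilt=Ro.from_matrix(R.T@(np.c_[[-np.sin(np.radians(yawy)),np.cos(np.radians(yawy)),0],[0,0,0],[0,0,0]]*0+Ro.from_euler('z',yawy,degrees=True).as_matrix()@np.array([[0,1,0],[1,0,0],[0,0,-1.]]))).as_rotvec()
    print("t",round(s["time_s"],2),"p",p.round(1),"yawy",yaw(R[:,1]).round(1),"shift units",(R.T@d/200).round(4),"rot units",(tilt/(np.pi/2)).round(4),"F",np.round(s["force"],1),"T",np.round(s["wrist_torque"],2),"w",round(s["grip_width"],3),"gf",round(s["grip_force"],1),"j6",round(s["joints"][5],2))
E
python3 - <<'E'
from h import *
to([469,-82,190],76.5)
C=cam("wrist"); np.save("c1.npy",np.array(C,dtype=object),allow_pickle=True)
cv2.imwrite("pics/w1.png",optics.capture("wrist")); print(proj(C,[469,-82,104]))
E
```

```text
t 1.75 p [471.9 -81.4 191.1] yawy 76.9 shift units [ 0.0133 -0.0059  0.0055] rot units [ 0.0001 -0.0002  0.0041] F [0.6 1.2 0.1] T [-0.02 -0.03  0.02] w 0.604 gf 0.0 j6 -1.76
[313.05949736 241.613038  ]
```

View pics/w1.png

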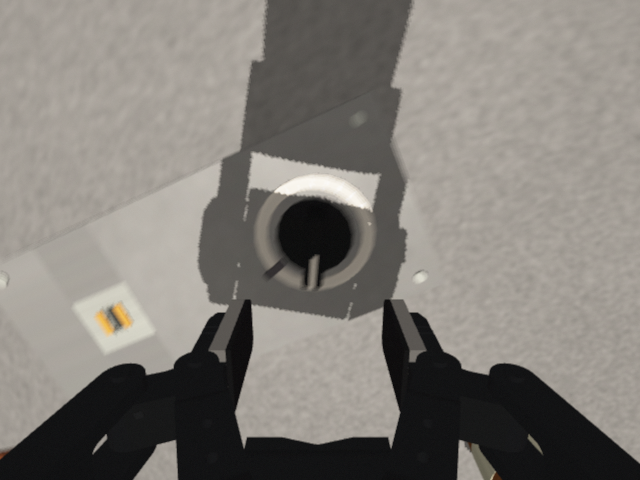

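The wrist view puts the dial at about (315,232), with the index bar at (273,270), the pointer end at (313,270) and the lock at (115,318). I'll enlarge it to measure the angles.

```bash
python3 - <<'E'
import cv2
im=cv2.imread("pics/w1.png")
f=lambda a,s:cv2.resize(a,None,fx=s,fy=s,interpolation=cv2.INTER_CUBIC)
a=f(im[170:300,250:380],4); b=f(im[275:360,70:160],3)
g=cv2.convertScaleAbs(a,alpha=2.0,beta=20)
b=cv2.copyMakeBorder(b,0,520-b.shape[0],0,0,0)
cv2.imwrite("pics/a2.png",cv2.hconcat([g,b]))
E
```

```text
(no output)
```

View pics/a2.png

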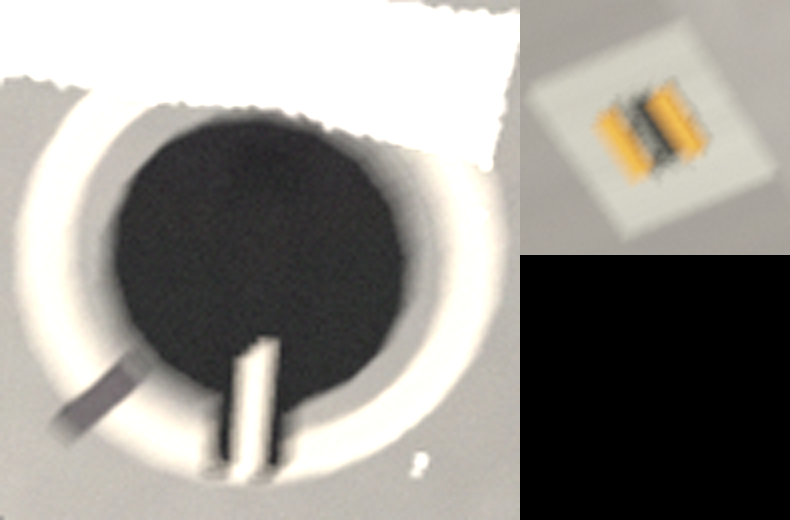

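In the zoom, the ring's outer edge runs from crop x 17 to 508, with its bottom at 483. The index bar goes from (137,360) to (62,432), and the pointer from (262,345) to (249,475).

```bash
python3 - <<'E'
from h import *
C=np.load("c1.npy",allow_pickle=True)
u=lambda x,y:(250+x/4,170+y/4)
L=ray(C,*u(17,255),77);Rr=ray(C,*u(508,255),77);B=ray(C,*u(262,483),77)
print(L,Rr,B)
# circle through pts on ring outer edge r=40
from scipy.optimize import least_squares
pts=np.array([ray(C,*u(*p),77)[:2] for p in [(17,255),(508,255),(262,483),(150,445),(400,440),(50,150)]])
s=least_squares(lambda c:np.hypot(*(pts-c[:2]).T)-c[2],[469,-82,40]);print("ring",s.x,s.fun)
c=s.x[:2]
for n,pp,z in [("idx",[(137,360),(62,432)],80),("ptr",[(262,345),(249,475)],116)]:
    q=[ray(C,*u(*p),z)[:2] for p in pp]; print(n,np.round(q,1),"dir",yaw(q[1]-q[0]),"from c",yaw((q[0]+q[1])/2-c),yaw(q[1]-c), np.hypot(*(np.array(q)-c).T))
b=lambda x,y:(70+x/3,275+y/3)
k=ray(C,*b(651,132),75)
k=ray(C,*b(651-520,132),75); print("lock",k,yaw(c-k[:2])-90)
q=[ray(C,*b(x-520,y),75) for x,y in [(685,17),(527,95),(625,240),(777,170)]]; print(np.round(q,1),np.mean(q,0),yaw(q[1]-q[0]),yaw(q[2]-q[3]),yaw(q[3]-q[0]),yaw(q[2]-q[1]))
E
```

```text
[ 463.08079758 -121.73734517   77.        ] [481.82369909 -40.83498194  77.        ] [513.55215267 -90.94456472  77.        ]
ring [473.11012221 -80.89958252  40.97642299] [ 1.07485773  0.02477994  0.69442406 -1.05557048 -0.08942475 -0.64906651]
idx [[ 485.  -106.2]
 [ 494.9 -122.2]] dir -58.06625664313143 from c -63.15116986623443 -62.12677011610673 [27.9386342  46.69905026]
ptr [[474.3 -81.7]
 [494.1 -88.3]] dir -18.475688781461397 from c -20.16145218430326 -19.3708070814728 [ 1.41624461 22.23590154]
lock [ 503.17283214 -240.0991186    75.        ] 10.693621741253295
[[ 476.4 -220.8   75. ]
 [ 487.  -265.5   75. ]
 [ 530.3 -257.9   75. ]
 [ 520.  -213.8   75. ]] [ 503.44138472 -239.50775647   75.        ] -76.61496241518559 -76.91454870833459 9.128764138688364 9.868519754998164
```

Call:
{"fn": "servo_tool", "kwargs": {"deltas": [[[-0.002,0.003,0.12],[0,0,0.071],0.5],[[0,0,0.15],[0,0,0],0.5],[[0,0,0.15],[0,0,0],0.5],[[0,0,0.105],[0,0,0],0.5],[[0,0,0],[0,0,0],0.4],[[0,0,0],[0,0,0],0.0],[[0,0,0],[0,0,0],0.0],[[0,0,0],[0,0,0],0.0]], "squeeze": 40}}

```text
time_s: 2.6
eef_pos: [471.9, -81.1, 87.5]
ee_rot: [0.0, 0.171, 0.985, -0.002]
force: [-6.8, -12.0, -0.8]
grip_width: 0.133
grip_force: 41.4
```

```bash
python3 -c "
from h import *
to([473,-81,85],28.5)"
```

```text
t 2.6 p [471.9 -81.1  87.5] yawy 70.3 shift units [-0.0051  0.0026  0.0125] rot units [-0.0021  0.0014  0.4649] F [ -6.8 -12.   -0.8] T [-1.77  1.05  0.02] w 0.133 gf 41.4 j6 -1.64
```

Call:
{"fn": "servo_tool", "kwargs": {"deltas": [[[0,-0.004,0],[0,0,0],0],[[0,0,0],[0,0,0.078],0],[[0,0,0],[0,0,0.078],0],[[0,0,0],[0,0,0.078],0],[[0,0,0],[0,0,0.078],0],[[0,0,0],[0,0,0.078],0],[[0,0,0],[0,0,0.078],0],[[0,0,0],[0,0,0],0]]}}

```text
time_s: 3.4
eef_pos: [471.9, -81.2, 87.5]
ee_rot: [0.001, 0.515, 0.857, -0.001]
force: [-3.9, -8.0, -2.4]
grip_width: 0.134
grip_force: 41.3
```

Call:
{"fn": "servo_tool", "kwargs": {"deltas": [[[0,0,0],[0,0,0],0.3],[[0,0,0],[0,0,0],0.5],[[0,0,0],[0,0,0],0.5],[[0,0,-0.1],[0,0,0],0.5],[[0,0,-0.2],[0,0,0],0.5],[[0,0,-0.2],[0,0,0],0.5],[[0,0,0],[0,0,0],0.5]]}}

```text
time_s: 4.1
eef_pos: [474.0, -80.7, 191.4]
ee_rot: [0.005, 0.513, 0.858, 0.001]
force: [-0.6, -0.4, -1.0]
grip_width: 0.499
grip_force: 0.0
```

```bash
python3 - <<'E'
from h import *
to([472,-82,190],28.5)
C=cam("wrist"); np.save("c2.npy",np.array(C,dtype=object),allow_pickle=True)
im=optics.capture("wrist"); cv2.imwrite("pics/w2.png",im); u,v=proj(C,[472,-82,85]).astype(int); print(u,v)
a=cv2.resize(im[v-75:v+75,u-75:u+75],(600,600),interpolation=cv2.INTER_CUBIC); cv2.imwrite("pics/a3.png",cv2.convertScaleAbs(a,alpha=1.6,beta=20))
E
```

```text
t 4.1 p [474.  -80.7 191.4] yawy 28.2 shift units [-0.0009 -0.012   0.0068] rot units [ 0.0039  0.0049 -0.0032] F [-0.6 -0.4 -1. ] T [ 0.01 -0.04  0.  ] w 0.499 gf 0.0 j6 -0.91
311 236
```

View pics/a3.png

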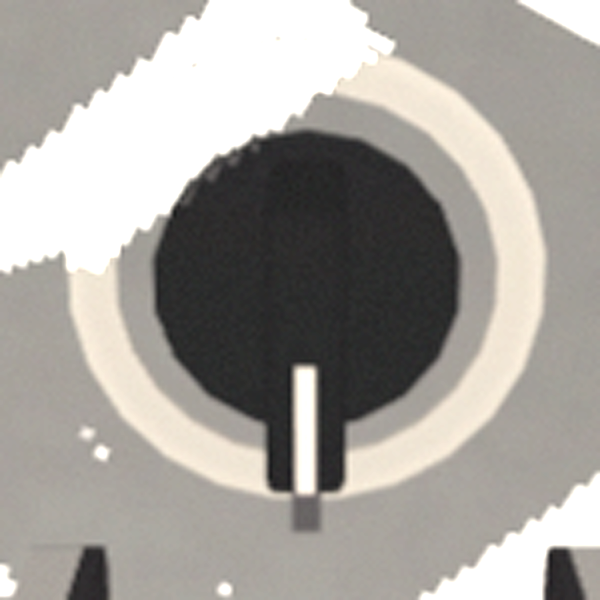

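The pointer is at crop x 305 and the index bar at 306, against a ring centre of 307, so the dial is aligned and released. Next is the key.

```bash
cat >> h.py <<'E'
def plan(target,yawy,n,nr=None):
    """rows of tool-frame shift + z turn, position over n rows, turn over first nr rows"""
    p,R,s=pose(); nr=nr or n; d=(np.array(target)-p)/n; y0=yaw(R[:,1]); dy=(yawy-y0+180)%360-180
    rows=[];a=y0
    for i in range(n):
        Rr=Ro.from_euler('z',a,degrees=True).as_matrix()@np.array([[0,1,0],[1,0,0],[0,0,-1.]])
        st=dy/nr if i<nr else 0
        rows.append([list((Rr.T@d/200).round(4)),[0,0,round(-st/90,4)]]); a+=st
    print(dy); [print(r) for r in rows]
E
python3 -c "
from h import *
plan([507,321,195],164,16)"
```

```text
135.7999535701323
[[np.float64(0.1055), np.float64(0.0686), np.float64(-0.002)], [0, 0, np.float64(-0.0943)]]
[[np.float64(0.0942), np.float64(0.0835), np.float64(-0.002)], [0, 0, np.float64(-0.0943)]]
[[np.float64(0.0808), np.float64(0.0964), np.float64(-0.002)], [0, 0, np.float64(-0.0943)]]
[[np.float64(0.0657), np.float64(0.1073), np.float64(-0.002)], [0, 0, np.float64(-0.0943)]]
[[np.float64(0.0492), np.float64(0.1158), np.float64(-0.002)], [0, 0, np.float64(-0.0943)]]
[[np.float64(0.0315), np.float64(0.1218), np.float64(-0.002)], [0, 0, np.float64(-0.0943)]]
[[np.float64(0.0132), np.float64(0.1252), np.float64(-0.002)], [0, 0, np.float64(-0.0943)]]
[[np.float64(-0.0054), np.float64(0.1257), np.float64(-0.002)], [0, 0, np.float64(-0.0943)]]
[[np.float64(-0.0239), np.float64(0.1236), np.float64(-0.002)], [0, 0, np.float64(-0.0943)]]
[[np.float64(-0.0419), np.float64(0.1187), np.float64(-0.002)], [0, 0, np.float64(-0.0943)]]
[[np.float64(-0.0589), np.float64(0.1112), np.float64(-0.002)], [0, 0, np.float64(-0.0943)]]
[[np.float64(-0.0747), np.float64(0.1013), np.float64(-0.002)], [0, 0, np.float64(-0.0943)]]
[[np.float64(-0.0888), np.float64(0.0891), np.float64(-0.002)], [0, 0, np.float64(-0.0943)]]
[[np.float64(-0.101), np.float64(0.075), np.float64(-0.002)], [0, 0, np.float64(-0.0943)]]
[[np.float64(-0.111), np.float64(0.0593), np.float64(-0.002)], [0, 0, np.float64(-0.0943)]]
[[np.float64(-0.1185), np.float64(0.0423), np.float64(-0.002)], [0, 0, np.float64(-0.0943)]]
```

Call:
{"fn": "servo_tool", "kwargs": {"deltas": [[[0.105,0.069,-0.002],[0,0,-0.094],0.5],[[0.094,0.083,-0.002],[0,0,-0.094],0.5],[[0.081,0.096,-0.002],[0,0,-0.094],0.5],[[0.066,0.107,-0.002],[0,0,-0.094],0.5],[[0.049,0.116,-0.002],[0,0,-0.094],0.5],[[0.031,0.122,-0.002],[0,0,-0.094],0.5],[[0.013,0.125,-0.002],[0,0,-0.094],0.5],[[-0.005,0.126,-0.002],[0,0,-0.094],0.5]]}}

```text
time_s: 4.95
eef_pos: [488.8, 121.5, 188.3]
ee_rot: [-0.001, -0.054, 0.999, 0.0]
force: [0.2, -0.5, -0.2]
grip_width: 0.502
grip_force: 0.0
```

Call:
{"fn": "servo_tool", "kwargs": {"deltas": [[[-0.024,0.124,-0.002],[0,0,-0.094],0.5],[[-0.042,0.119,-0.002],[0,0,-0.094],0.5],[[-0.059,0.111,-0.002],[0,0,-0.094],0.5],[[-0.075,0.101,-0.002],[0,0,-0.094],0.5],[[-0.089,0.089,-0.002],[0,0,-0.094],0.5],[[-0.101,0.075,-0.002],[0,0,-0.094],0.5],[[-0.111,0.059,-0.002],[0,0,-0.094],0.5],[[-0.119,0.042,-0.002],[0,0,-0.094],0.5]]}}

```text
time_s: 5.75
eef_pos: [507.4, 322.0, 191.2]
ee_rot: [-0.001, -0.601, 0.799, 0.0]
force: [0.9, -0.4, -0.2]
grip_width: 0.501
grip_force: 0.0
```

```bash
python3 - <<'E'
from h import *
to([507,321,190],167)
C=cam("wrist"); np.save("c3.npy",np.array(C,dtype=object),allow_pickle=True)
im=optics.capture("wrist"); cv2.imwrite("pics/w3.png",im); u,v=proj(C,[507,321,101]).astype(int); print(u,v)
u0=max(u-100,0); v0=max(v-75,0); print(u0,v0)
cv2.imwrite("pics/a4.png",cv2.resize(im[v0:v0+150,u0:u0+200],(800,600),interpolation=cv2.INTER_CUBIC))
E
```

```text
t 5.75 p [507.4 322.  191.2] yawy 163.9 shift units [0.0055 0.0004 0.0061] rot units [ 0.0012 -0.0008 -0.0344] F [ 0.9 -0.4 -0.2] T [ 0.02 -0.01 -0.03] w 0.501 gf 0.0 j6 -2.49
316 240
216 165
```

View pics/a4.png

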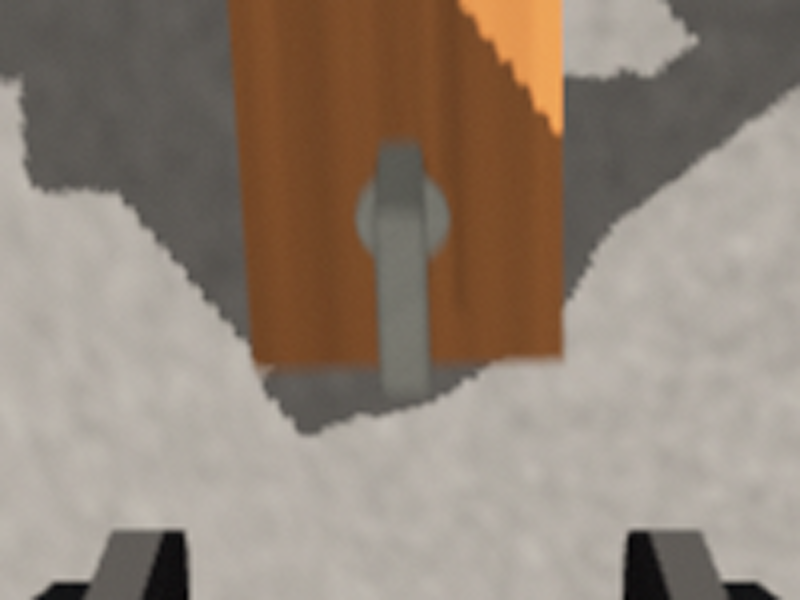

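The key's top face has crop corners at (375,205), (427,205), (432,394) and (383,395).

```bash
python3 - <<'E'
from h import *
C=np.load("c3.npy",allow_pickle=True)
q=np.array([ray(C,216+x/4,165+y/4,101) for x,y in [(375,205),(427,205),(432,394),(383,395)]])
print(q.round(1),q.mean(0),yaw(q[0]-q[3]),yaw(q[1]-q[2]),yaw(q[0]-q[1]),np.hypot(*(q[0]-q[3])[:2]))
b=np.array([ray(C,216+x/4,165+y/4,45) for x,y in [(232,20),(255,362),(562,135),(562,355)]]);print(yaw(b[0]-b[1]),yaw(b[2]-b[3]))
c=q.mean(0); to([c[0],c[1],56],(yaw(b[0]-b[1])+yaw(b[2]-b[3]))/2-90)
E
```

```text
[[506.6 305.  101. ]
 [499.  307.1 101. ]
 [506.6 336.8 101. ]
 [514.1 334.9 101. ]] [506.57361095 320.94665087 101.        ] -103.98998082380169 -104.29231595161346 -16.047888952435994 30.814334179564696
-104.01648511854583 -104.29013759065113
t 5.8 p [507.1 325.  191.1] yawy 164.4 shift units [ 0.0207 -0.0043  0.6755] rot units [ 0.0013  0.0002 -0.0156] F [-1.   2.7 -1.3] T [ 0.09  0.04 -0.02] w 0.503 gf 0.0 j6 -2.5
```

Call:
{"fn": "servo_tool", "kwargs": {"deltas": [[[0.02,-0.004,0.12],[0,0,-0.0156],0.5],[[0,0,0.16],[0,0,0],0.5],[[0,0,0.16],[0,0,0],0.5],[[0,0,0.16],[0,0,0],0.45],[[0,0,0.07],[0,0,0],0.4],[[0,0,0],[0,0,0],0.35]], "squeeze": 70}}

```text
time_s: 6.4
eef_pos: [506.3, 316.5, 56.5]
ee_rot: [-0.002, -0.608, 0.794, 0.001]
force: [0.0, 0.3, 0.2]
grip_width: 0.352
grip_force: 0.0
```

```bash
python3 -c "
from h import *
to([506.6,321,56],165.85)"
```

```text
t 6.4 p [506.3 316.5  56.5] yawy 164.9 shift units [-0.0221  0.0046  0.0025] rot units [ 0.0023 -0.0016 -0.0103] F [0.  0.3 0.2] T [ 0.01  0.01 -0.03] w 0.352 gf 0.0 j6 -2.52
```

Call:
{"fn": "servo_tool", "kwargs": {"deltas": [[[-0.022,0.004,0],[0,0,-0.01],0.3],[[0,0,0],[0,0,0],0.1],[[0,0,0],[0,0,0],0],[[0,0,0],[0,0,0],0],[[0,0,0],[0,0,0],0]]}}

```text
time_s: 6.9
eef_pos: [508.7, 322.0, 60.3]
ee_rot: [0.002, -0.615, 0.789, -0.0]
force: [0.7, 2.5, 6.8]
grip_width: 0.083
grip_force: 68.7
```

```bash
python3 -c "
from h import *
to([506.6,321,56],165.85)"
```

```text
t 6.9 p [508.7 322.   60.3] yawy 165.8 shift units [0.0077 0.009  0.0216] rot units [-0.0016  0.0015 -0.0001] F [0.7 2.5 6.8] T [ 0.35  0.03 -0.03] w 0.083 gf 68.7 j6 -2.52
```

Call:
{"fn": "servo_tool", "kwargs": {"deltas": [[[0,0,-0.05],[0,0,0],0],[[0,0,-0.07],[0,0,0],0],[[0,0,-0.1],[0,0,0],0],[[0,0,-0.15],[0,0,0],0],[[0,0,-0.15],[0,0,0],0],[[0,0,0],[0,0,0],0],[[0,0,0],[0,0,0],0]]}}

```text
time_s: 7.6
eef_pos: [507.9, 321.4, 163.6]
ee_rot: [0.001, -0.615, 0.789, -0.0]
force: [-0.9, -0.6, -2.2]
grip_width: 0.084
grip_force: 68.1
```

```bash
python3 -c "
from h import *
to([506.6,321,160],165.85)
plan([503,-239.5,160],100.5,14)"|sed 's/np.float64//g'
```

```text
t 7.6 p [507.9 321.4 163.6] yawy 165.8 shift units [0.0034 0.0058 0.018 ] rot units [-0.0006  0.0004 -0.0001] F [-0.9 -0.6 -2.2] T [-0.01  0.06  0.05] w 0.084 gf 68.1 j6 -2.52
-65.34033983934333
[[(0.1947), (-0.0473), (0.0013)], [0, 0, (0.0519)]]
[[(0.1902), (-0.063), (0.0013)], [0, 0, (0.0519)]]
[[(0.1844), (-0.0783), (0.0013)], [0, 0, (0.0519)]]
[[(0.1774), (-0.093), (0.0013)], [0, 0, (0.0519)]]
[[(0.1693), (-0.1071), (0.0013)], [0, 0, (0.0519)]]
[[(0.16), (-0.1205), (0.0013)], [0, 0, (0.0519)]]
[[(0.1497), (-0.1332), (0.0013)], [0, 0, (0.0519)]]
[[(0.1383), (-0.1449), (0.0013)], [0, 0, (0.0519)]]
[[(0.1261), (-0.1557), (0.0013)], [0, 0, (0.0519)]]
[[(0.113), (-0.1654), (0.0013)], [0, 0, (0.0519)]]
[[(0.0992), (-0.1741), (0.0013)], [0, 0, (0.0519)]]
[[(0.0847), (-0.1816), (0.0013)], [0, 0, (0.0519)]]
[[(0.0696), (-0.1878), (0.0013)], [0, 0, (0.0519)]]
[[(0.0541), (-0.1929), (0.0013)], [0, 0, (0.0519)]]
```

Call:
{"fn": "servo_tool", "kwargs": {"deltas": [[[0.195,-0.047,0],[0,0,0.052],0],[[0.19,-0.063,0],[0,0,0.052],0],[[0.184,-0.078,0],[0,0,0.052],0],[[0.177,-0.093,0],[0,0,0.052],0],[[0.169,-0.107,0],[0,0,0.052],0],[[0.16,-0.12,0],[0,0,0.052],0],[[0.15,-0.133,0],[0,0,0.052],0],[[0.138,-0.145,0],[0,0,0.052],0]]}}

```text
time_s: 8.4
eef_pos: [503.8, -0.3, 161.9]
ee_rot: [-0.001, -0.327, 0.945, 0.001]
force: [-0.0, -0.5, -0.5]
grip_width: 0.086
grip_force: 68.1
```

Call:
{"fn": "servo_tool", "kwargs": {"deltas": [[[0.126,-0.156,0],[0,0,0.052],0],[[0.113,-0.165,0],[0,0,0.052],0],[[0.099,-0.174,0],[0,0,0.052],0],[[0.085,-0.182,0],[0,0,0.052],0],[[0.07,-0.188,0],[0,0,0.052],0],[[0.054,-0.193,0],[0,0,0.052],0],[[0,0,0],[0,0,0],0],[[0,0,0],[0,0,0],0]]}}

```text
time_s: 9.2
eef_pos: [501.4, -239.4, 161.6]
ee_rot: [-0.001, -0.089, 0.996, 0.001]
force: [0.5, 0.1, -1.1]
grip_width: 0.086
grip_force: 68.3
```

```bash
python3 - <<'E'
from h import *
P=[]
for i in range(6):
    C=cam("wrist"); P.append(pose()[0]); im=optics.capture("wrist")
    if i==5: cv2.imwrite("pics/w4.png",im); np.save("c4.npy",np.array(C,dtype=object),allow_pickle=True)
print(np.round(P,1)); to([503,-239.5,160],100.5)
u,v=proj(C,[503,-239.5,75]).astype(int); print(u,v, proj(C,[*P[-1][:2],P[-1][2]-45]))
u0=u-100; v0=v-75; print(u0,v0)
cv2.imwrite("pics/a5.png",cv2.resize(im[v0:v0+150,u0:u0+200],(800,600),interpolation=cv2.INTER_CUBIC))
E
```

```text
[[ 501.4 -239.4  161.6]
 [ 501.6 -238.6  161.9]
 [ 501.8 -238.3  162.1]
 [ 502.  -238.1  162.4]
 [ 502.1 -238.2  162.5]
 [ 502.1 -238.3  162.7]]
t 9.5 p [ 502.1 -238.4  162.7] yawy 100.4 shift units [-0.0033 -0.006   0.0137] rot units [ 0.0001 -0.0001 -0.001 ] F [-0.8 -0.2 -0.9] T [-0.   -0.01 -0.02] w 0.086 gf 68.3 j6 -2.41
312 245 [314.71969926 271.26217416]
212 170
```

View pics/a5.png

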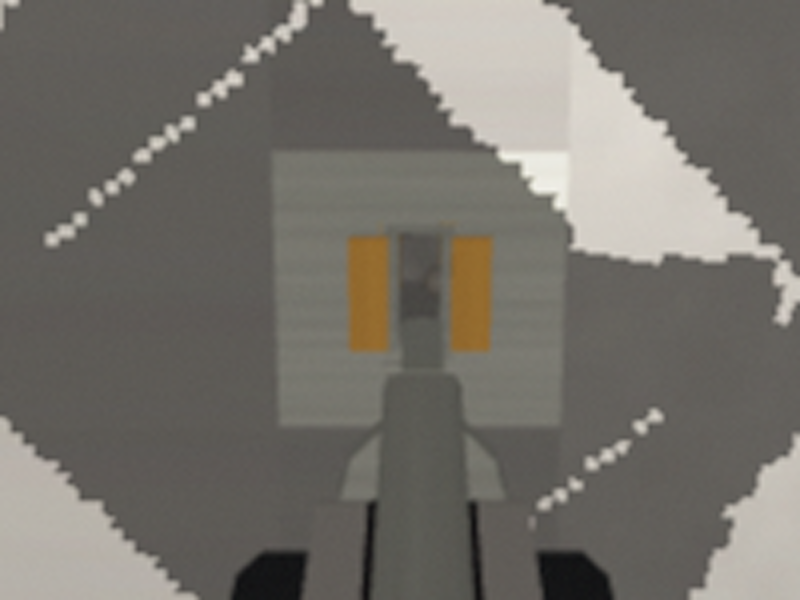

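The close-up shows the keyway centre at crop (420,294), between brass strips spanning x 348–388 and 452–491. The blade tip's front edge is at (420.5,318), and the bow's lower front edge is at (423,375).

```bash
python3 - <<'E'
from h import *
C=np.load("c4.npy",allow_pickle=True); p,R,s=pose()
px=lambda x,y:(212+x/4,170+y/4)
T=lambda w:R.T@(w-p)
lock=ray(C,*px(420,294),75); print("lock",lock,"in tool",T(lock))
for n,x,y in [("stripL",348,294),("R",491,294),("far",420,237),("near",420,351)]: print(n,ray(C,*px(x,y),75))
q=[ray(C,*px(a,b),75) for a,b in [(272,152),(568,152),(562,425),(280,425)]]; print("plate",np.round(q,1),np.mean(q,0),yaw(q[0]-q[1]),yaw(q[3]-q[2]),yaw(q[0]-q[3]),yaw(q[1]-q[2]))
for zb in (-22,-19,-16,-13):
    zb0=zb
    tip=T(ray(C,*px(420.5,318),p[2]-(zb+64))); bb=T(ray(C,*px(423,375),p[2]-(zb+26)))
    print(zb,"tip",tip.round(1),"cx",tip[0]-8,"bowbottom",bb.round(1),"cx",bb[0]-15)
E
```

```text
lock [ 501.13681707 -237.26797255   75.        ] in tool [ 0.7580633   1.32403398 87.73846301]
stripL [ 503.14271939 -248.09825561   75.        ]
R [ 499.15865647 -226.58747281   75.        ]
far [ 492.20743715 -238.92342495   75.        ]
near [ 510.27294332 -235.57419066   75.        ]
plate [[ 483.3 -263.    75. ]
 [ 475.3 -219.7   75. ]
 [ 518.4 -211.4   75. ]
 [ 526.5 -254.9   75. ]] [ 500.84299365 -237.24119613   75.        ] -79.50354041495005 -79.51040567315054 -169.4738699810366 -169.11019743517244
-22 tip [12.8  1.3 42. ] cx 4.798617898587791 bowbottom [20.   1.6  4. ] cx 5.0466512854581325
-19 tip [11.8  1.4 45. ] cx 3.7539723782257504 bowbottom [18.9  1.6  7. ] cx 3.880276193607223
-16 tip [10.7  1.4 48. ] cx 2.7093268578636547 bowbottom [17.7  1.6 10. ] cx 2.7139011017563135
-13 tip [ 9.7  1.4 51. ] cx 1.6646813375016176 bowbottom [16.5  1.6 13. ] cx 1.5475260099054111
```

Call:
{"fn": "servo_tool", "kwargs": {"deltas": [[[-0.01,0,0.05],[0,0,-0.002],0],[[0,0,0.05],[0,0,0],0],[[0,0,0.05],[0,0,0],0],[[0,0,0.03],[0,0,0],0],[[0,0,0.015],[0,0,0],0],[[0,0,0.01],[0,0,0],0],[[0,0,0.01],[0,0,0],0],[[0,0,0.01],[0,0,0],0]]}}

```text
time_s: 10.3
eef_pos: [504.1, -239.0, 117.8]
ee_rot: [0.0, -0.092, 0.996, -0.0]
force: [0.5, -0.5, -0.6]
grip_width: 0.082
grip_force: 68.4
```

```bash
python3 - <<'E'
from h import *
to([500.5,-238,88],100.6)
C=cam("wrist"); im=optics.capture("wrist")
u,v=proj(C,[501,-238,75]).astype(int); u0=u-80; v0=v-60; print(u0,v0)
cv2.imwrite("pics/a6.png",cv2.resize(im[v0:v0+120,u0:u0+160],(640,480),interpolation=cv2.INTER_CUBIC))
E
```

```text
t 10.3 p [ 504.1 -239.   117.8] yawy 100.5 shift units [0.0169 0.0085 0.1491] rot units [-0.0003  0.0003 -0.0011] F [ 0.5 -0.5 -0.6] T [-0.02 -0.01  0.06] w 0.082 gf 68.4 j6 -2.41
237 207
```

View pics/a6.png

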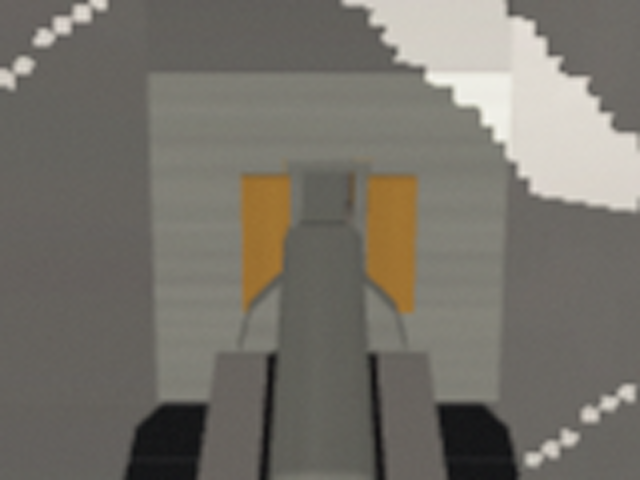

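The blade at crop x≈325 is entering the slot, which is centred at x≈329. That's about half a millimetre off, and no force shows yet, so I'm continuing down.

Call:
{"fn": "servo_tool", "kwargs": {"deltas": [[[0,0.0025,0.01],[0,0,0],0],[[0,0,0.01],[0,0,0],0],[[0,0,0.01],[0,0,0],0],[[0,0,0.01],[0,0,0],0],[[0,0,0.01],[0,0,0],0],[[0,0,0.01],[0,0,0],0]]}}

```text
time_s: 10.95
eef_pos: [504.2, -238.9, 105.9]
ee_rot: [0.0, -0.092, 0.996, -0.001]
force: [0.8, -2.4, 2.7]
grip_width: 0.085
grip_force: 68.7
```

Call:
{"fn": "servo_tool", "kwargs": {"deltas": [[[0,0,0.01],[0,0,0],0],[[0,0,0.01],[0,0,0],0],[[0,0,0.01],[0,0,0],0]]}}

```text
time_s: 11.25
eef_pos: [504.6, -238.9, 100.7]
ee_rot: [0.001, -0.091, 0.996, -0.001]
force: [0.1, -0.5, 5.9]
grip_width: 0.083
grip_force: 69.6
```

Call:
{"fn": "servo_tool", "kwargs": {"deltas": [[[0,0,0.01],[0,0,0.03],0],[[0,0,0.01],[0,0,-0.06],0],[[0,0,0.01],[0,0,0.06],0],[[0,0,0.01],[0,0,-0.06],0],[[0,0,0],[0,0,0.06],0],[[0,0,0],[0,0,-0.03],0]]}}

```text
time_s: 11.85
eef_pos: [504.2, -238.7, 91.8]
ee_rot: [0.0, -0.091, 0.996, -0.0]
force: [2.1, -1.5, -0.2]
grip_width: 0.084
grip_force: 68.4
```

```bash
python3 -c "
from h import *
to([502,-239,88],100.6)"
```

```text
t 11.85 p [ 504.2 -238.7   91.8] yawy 100.4 shift units [0.0113 0.0005 0.0192] rot units [-0.0005  0.0006 -0.0024] F [ 2.1 -1.5 -0.2] T [-0.17 -0.22 -0.08] w 0.084 gf 68.4 j6 -2.4
```

Past the pins freely. I'll push until the collar seats.

Call:
{"fn": "servo_tool", "kwargs": {"deltas": [[[0,0,0.01],[0,0,0.03],0],[[0,0,0.005],[0,0,-0.06],0],[[0,0,0.005],[0,0,0.03],0],[[0,0,0],[0,0,0],0]]}}

```text
time_s: 12.25
eef_pos: [504.7, -239.0, 90.2]
ee_rot: [0.001, -0.091, 0.996, -0.001]
force: [-3.6, 2.9, 20.5]
grip_width: 0.083
grip_force: 71.7
```

Call:
{"fn": "servo_tool", "kwargs": {"deltas": [[[0,0,0.005],[0,0,0.03],0],[[0,0,0.005],[0,0,-0.06],0],[[0,0,0],[0,0,0.03],0],[[0,0,0],[0,0,0],0]]}}

```text
time_s: 12.65
eef_pos: [505.3, -239.1, 90.2]
ee_rot: [0.002, -0.091, 0.996, -0.002]
force: [-7.9, 6.1, 34.9]
grip_width: 0.081
grip_force: 73.6
```

The collar is seated, since the reading is the same 30 mm above the block grasp as expected. I'll ease the push and start the turn in stages.

Call:
{"fn": "servo_tool", "kwargs": {"deltas": [[[0,0,-0.005],[0,0,0],0],[[0,-0.0014,0],[0,0,0.09],0],[[0,-0.0014,0],[0,0,0.09],0],[[0,-0.0014,0],[0,0,0.09],0],[[0,-0.0014,0],[0,0,0.09],0],[[0,0,0],[0,0,0],0]]}}

```text
time_s: 13.25
eef_pos: [505.3, -240.8, 90.2]
ee_rot: [0.003, 0.192, 0.981, -0.002]
force: [-3.3, 0.7, 24.6]
grip_width: 0.088
grip_force: 72.3
```

```bash
python3 -c "
from h import *
to([502,-239,90],2.6)
p,R,s=pose();print('tool F',(R.T@s['force']).round(1))"
```

```text
t 13.25 p [ 505.3 -240.8   90.2] yawy 67.9 shift units [0.0186 0.0022 0.0009] rot units [0.0009 0.004  0.7255] F [-3.3  0.7 24.6] T [ 0.28  0.8  -0.01] w 0.088 gf 72.3 j6 -1.84
tool F [  3.2  -0.6 -24.6]
```

Call:
{"fn": "servo_tool", "kwargs": {"deltas": [[[0,-0.0014,0],[0,0,0.09],0],[[0,-0.0014,0],[0,0,0.09],0],[[0,-0.0014,0],[0,0,0.09],0],[[0,-0.0014,0],[0,0,0.09],0],[[0,-0.0014,0],[0,0,0.09],0],[[0,-0.0014,0],[0,0,0.09],0],[[0,-0.0014,0],[0,0,0.08],0],[[0,0,0],[0,0,0],0]]}}

```text
time_s: 14.05
eef_pos: [502.3, -243.4, 90.2]
ee_rot: [0.002, 0.628, 0.778, -0.002]
force: [-12.8, -4.7, 28.4]
grip_width: 0.083
grip_force: 72.4
```

```bash
python3 - <<'E'
from h import *
for i in range(3):
    to([504,-240,90],2.6)
    p,R,s=pose();print('tool F',(R.T@s['force']).round(1))
    C=cam("wrist"); im=optics.capture("wrist")
u,v=proj(C,[502,-239,75]).astype(int); u0=u-80; v0=v-60
cv2.imwrite("pics/a7.png",cv2.resize(im[v0:v0+120,u0:u0+160],(640,480),interpolation=cv2.INTER_CUBIC))
E
```

```text
t 14.05 p [ 502.3 -243.4   90.2] yawy 12.2 shift units [0.0147 0.0117 0.001 ] rot units [-1.000e-04  3.900e-03  1.063e-01] F [-12.8  -4.7  28.4] T [-1.04  2.85  0.12] w 0.083 gf 72.4 j6 -0.87
tool F [ -2.1 -13.6 -28.3]
t 14.1 p [ 502.4 -243.4   90.2] yawy 12.3 shift units [0.0147 0.0116 0.001 ] rot units [-1.00e-04  3.80e-03  1.08e-01] F [-13.1  -5.   28.1] T [-1.01  2.85  0.15] w 0.086 gf 72.4 j6 -0.87
tool F [ -2.2 -13.9 -28. ]
t 14.15 p [ 502.4 -243.4   90.2] yawy 12.4 shift units [0.0147 0.0117 0.001 ] rot units [-1.000e-04  3.800e-03  1.084e-01] F [-13.5  -5.2  28.2] T [-1.04  2.81  0.1 ] w 0.081 gf 72.4 j6 -0.87
tool F [ -2.4 -14.3 -28.2]
```

View pics/a7.png

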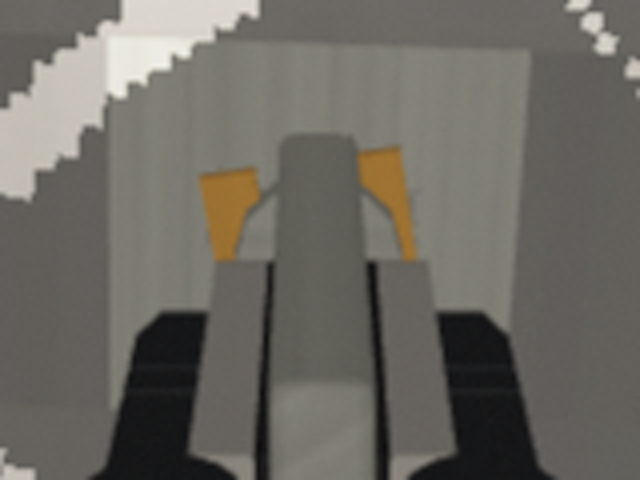

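The brass strips have turned with the key but lag the tool by about 8°, which is the play. The lock is at about 80°, so I'm turning another 11° and easing the side load.

Call:
{"fn": "servo_tool", "kwargs": {"deltas": [[[0,-0.004,-0.004],[0,0,0.06],0],[[0,-0.002,0],[0,0,0.06],0],[[0,0,0],[0,0,0],0],[[0,0,0],[0,0,0],0]]}}

```text
time_s: 14.6
eef_pos: [501.2, -243.4, 90.3]
ee_rot: [0.002, 0.697, 0.717, -0.002]
force: [-10.4, -6.0, 21.5]
grip_width: 0.081
grip_force: 71.5
```

```bash
python3 - <<'E'
from h import *
for i in range(2):
    to([504,-240,90],1.5)
    p,R,s=pose();print('tool F',(R.T@s['force']).round(1))
    C=cam("wrist"); im=optics.capture("wrist")
u,v=proj(C,[502,-239,75]).astype(int); u0=u-80; v0=v-60
c=im[v0:v0+120,u0:u0+160]; cv2.imwrite("pics/a8.png",cv2.resize(c,(640,480),interpolation=cv2.INTER_CUBIC))
b=cv2.resize(c,None,fx=4,fy=4,interpolation=cv2.INTER_CUBIC); h=cv2.cvtColor(b,cv2.COLOR_BGR2HSV); m=cv2.inRange(h,(8,120,80),(28,255,255))
for k in cv2.findContours(m,0,2)[0]:
    if cv2.contourArea(k)>300: print([q[0].tolist() for q in cv2.approxPolyDP(k,4,True)])
# plate-relative yaw: strip polygons to world, z=76
    if cv2.contourArea(k)>300: print([ray(C,u0+q[0][0]/4,v0+q[0][1]/4,76)[:2].round(1).tolist() for q in cv2.approxPolyDP(k,4,True)])
E
```

```text
t 14.6 p [ 501.2 -243.4   90.3] yawy 1.5 shift units [0.0168 0.0145 0.0012] rot units [0.0003 0.0035 0.0005] F [-10.4  -6.   21.5] T [-1.21  2.26  0.19] w 0.081 gf 71.5 j6 -0.69
tool F [ -5.9 -10.5 -21.5]
t 14.65 p [ 501.2 -243.5   90.3] yawy 1.6 shift units [0.017  0.0146 0.0012] rot units [0.0003 0.0035 0.0006] F [-10.5  -6.   21. ] T [-1.22  2.27  0.16] w 0.085 gf 71.5 j6 -0.69
tool F [ -5.8 -10.7 -21. ]
[[250, 171], [199, 181], [214, 259], [230, 257], [241, 214], [256, 198]]
[[494.1, -230.3], [488.6, -231.7], [490.3, -240.8], [492.0, -240.5], [493.2, -235.4], [494.8, -233.5]]
[[358, 155], [357, 180], [389, 212], [400, 257], [409, 260], [412, 247], [396, 151]]
[[505.5, -228.2], [505.5, -231.1], [509.1, -234.7], [510.5, -240.0], [511.5, -240.3], [511.8, -238.8], [509.6, -227.6]]
```

Call:
{"fn": "servo_tool", "kwargs": {"deltas": [[[0,-0.002,0],[0,0,0.015],0],[[0,0,0],[0,0,0],0],[[0,0,0],[0,0,0],0],[[0,0,0],[0,0,0],0]]}}

```text
time_s: 15.1
eef_pos: [501.0, -243.5, 90.3]
ee_rot: [0.002, 0.706, 0.708, -0.002]
force: [-8.9, -6.3, 20.1]
grip_width: 0.084
grip_force: 71.5
```

```bash
python3 - <<'E'
from h import *
to([504,-240,90],0)
C=cam("wrist"); im=optics.capture("wrist")
u,v=proj(C,[502,-239,75]).astype(int); u0=u-80; v0=v-60
b=cv2.resize(im[v0:v0+120,u0:u0+160],None,fx=4,fy=4,interpolation=cv2.INTER_CUBIC); m=cv2.inRange(cv2.cvtColor(b,cv2.COLOR_BGR2HSV),(8,120,80),(28,255,255))
for k in cv2.findContours(m,0,2)[0]:
    if cv2.contourArea(k)>300: print([ray(C,u0+q[0][0]/4,v0+q[0][1]/4,76)[:2].round(1).tolist() for q in cv2.approxPolyDP(k,4,True)])
E
```

```text
t 15.1 p [ 501.  -243.5   90.3] yawy 0.2 shift units [0.0173 0.0149 0.0012] rot units [0.0008 0.0036 0.0023] F [-8.9 -6.3 20.1] T [-1.22  1.95  0.29] w 0.084 gf 71.5 j6 -0.66
[[494.1, -230.2], [488.7, -231.4], [490.3, -240.6], [492.0, -240.3], [493.2, -235.3], [494.8, -233.3]]
[[505.7, -228.3], [505.8, -231.4], [509.2, -234.9], [510.6, -240.3], [511.8, -240.5], [509.9, -227.8]]
```

```bash
python3 -c "
from rig import ctrl
print(ctrl.finish_job())"
```

```text
the job is handed in; nothing more can be done
None
```

The job is handed in at about 15 s: the dial is lined up with its index bar and released, and the rectangular-bow key is fully home, turned about a quarter turn clockwise (roughly 90° measured on the brass strips) and still gripped; the judge's result was not shown.

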